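# Pick out the ripe avocados at the sushi counter

### The arm

A 6-joint arm with a two-finger parallel gripper is mounted at the origin on the work surface. World frame = base frame: x ahead of the robot, y to its left, z up, the work surface at z = 0. Lengths are in m, angles in degrees, forces in N, time in s.
With the tool pointing down it reaches from about 0.325 to 0.85 m from the base axis. Payload 15.5 kg.
Tool frame: the origin (TCP) lies at the very end of the fingers, on their centre line; the grasp point (between the pads) lies arm.grip_depth behind it (arm.grip_depth is the distance from the TCP to the grasp point, in m); z points along the fingers, y is the direction in which the jaws open and shut (so a half turn about z gives the same grasp; the last joint's range is limited). The gripper opens to 91 mm and grips with 3 to 60 N. Pads are 32 mm wide; open, the fingers measure 118 mm over their backs; the gripper's body (76 mm by 178 mm) begins 60 mm behind the grasp point.
Start: joints at [60.648, 28.281, 77.091, -0, 74.628, -5.472], TCP at [0.253, 0.571, 0.214] pointing down, gripper open.
Joint ranges: [-166.48, 166.48], [-47.26, 123.95], [12.59, 153.08], [-70.14, 250.14], [6.76, 159.57], [-176.63, 176.63]. Speed limits (degrees/s): [108.29, 108.29, 147.25, 172.46, 172.46, 172.46].

### API

Orientations are given as a 3x3 rotation matrix whose columns are the frame's x, y, z axes.
In Python, from rig import arm gives the robot as it stands. Calls block until the motion is done:
- arm.move_to(position, orientation): joint-space move of the TCP to a pose.
- arm.move_l(position, orientation=None, feed=0.15): straight line of the TCP; orientation=None keeps the orientation; feed is the mean speed in m/s.
- arm.move_joints(angles): joint-space move.
- arm.grip(opening): finger opening in m; the grip force is fixed at half the most; returns when the fingers have stopped.
- arm.sleep(seconds).
- arm.solve_ik(position, orientation): joint angles nearest the present ones, or None.
- arm.snapshot(name): name is "side" or "top" or "wrist"; returns the picture (384x512x3 uint8, red, green, blue); there is no depth.
- arm.get_calibration(name): a dict with "intrinsics" (3x3 intrinsics, pixels), "k1" (the pictures are not rectified: a ray, as slopes to the right and down, at radius r is drawn at 1 + k1 r^2 times it, then the intrinsics apply), "cam_to_world" (4x4, takes a point from camera to world coordinates). Camera axes: x right, y down, z forward; pixel columns grow to the right and rows downward; lengths in m; the calibration is good to about 2 mm. A picture is of the moment at which its call begins: read the wrist's pose just before it. get_calibration takes no time and is no camera call; for the wrist camera it gives the pose at the moment of the call.
A pose or a line that the arm cannot do raises arm.Unreachable and nothing moves.
- arm.sign_off(): hands the job in, once; it reports no verdict.
Readings, each from a call of its own:
- arm.current_t(): time.
- arm.current_joint_positions(): joint angles.
- arm.current_dq(): joint speeds.
- arm.current_tau(): joint torques, N m.
- arm.current_ee_pos(): TCP position.
- arm.current_tool_rot(): TCP orientation.
- arm.current_force(): force on the tool from outside, world axes, zero at the start.
- arm.current_torque(): the same for the moment, N m.
- arm.current_width(): finger opening in m.
Only numpy, scipy, OpenCV 4.12 (cv2) and the standard library are available. Lean on these libraries where they do the work, as an engineer would, in place of code of your own. Each camera call takes 0.05 s, during which the arm holds its last target.

### The job

Feel the four avocados in the sushi case by squeezing each across its width: a ripe one gives, an unripe one stays hard, and any one to three may be ripe. Lay the ripe ones on their flat undersides on the floor of the wooden tray, setting them down rather than dropping them, and leave the unripe ones lying where they are in the case. Reach in under the glass top from the robot's side without bumping it, and leave everything else standing where it is.

Things in the scene. Friction and masses are not known exactly. Their poses are not given: they have to be found in the camera images.
- avocado_a: One of four look-alike dark green avocados, 0.21 kg, egg-shaped, 94 long, 60 wide, 63 high, on its flat underside. Origin: centre of the underside; x along its length to the brown stem stub (away from the robot), y across, z up. Ripe: pinched across y it gives 7 mm (to 53 wide) under 10 N, then no more; unripe: stays 60 wide. One to three are ripe; which ones cannot be seen.
- avocado_b: One of four look-alike dark green avocados, 0.21 kg, egg-shaped, 94 long, 60 wide, 63 high, on its flat underside. Origin: centre of the underside; x along its length to the brown stem stub (away from the robot), y across, z up. Ripe: pinched across y it gives 7 mm (to 53 wide) under 10 N, then no more; unripe: stays 60 wide. One to three are ripe; which ones cannot be seen.
- avocado_c: One of four look-alike dark green avocados, 0.21 kg, egg-shaped, 94 long, 60 wide, 63 high, on its flat underside. Origin: centre of the underside; x along its length to the brown stem stub (away from the robot), y across, z up. Ripe: pinched across y it gives 7 mm (to 53 wide) under 10 N, then no more; unripe: stays 60 wide. One to three are ripe; which ones cannot be seen.
- avocado_d: One of four look-alike dark green avocados, 0.21 kg, egg-shaped, 94 long, 60 wide, 63 high, on its flat underside. Origin: centre of the underside; x along its length to the brown stem stub (away from the robot), y across, z up. Ripe: pinched across y it gives 7 mm (to 53 wide) under 10 N, then no more; unripe: stays 60 wide. One to three are ripe; which ones cannot be seen.
- avocado_a_mid (a point): Middle of avocado_a, where to pinch it across y: 30 mm above its underside, 4 mm from its origin towards the blunt end. Here both sides have flat patches, 40 mm long (x) by 24 mm high, 60 mm apart. A ripe one springs back when released.
- avocado_b_mid (a point): Middle of avocado_b, where to pinch it across y: 30 mm above its underside, 4 mm from its origin towards the blunt end. Here both sides have flat patches, 40 mm long (x) by 24 mm high, 60 mm apart. A ripe one springs back when released.
- avocado_c_mid (a point): Middle of avocado_c, where to pinch it across y: 30 mm above its underside, 4 mm from its origin towards the blunt end. Here both sides have flat patches, 40 mm long (x) by 24 mm high, 60 mm apart. A ripe one springs back when released.
- avocado_d_mid (a point): Middle of avocado_d, where to pinch it across y: 30 mm above its underside, 4 mm from its origin towards the blunt end. Here both sides have flat patches, 40 mm long (x) by 24 mm high, 60 mm apart. A ripe one springs back when released.
- tray: Light wooden prep tray, fixed, 170 mm (x) by 310 mm (y), rim 28 mm high, walls and floor 5 mm thick. Origin: centre of its underside. Room for three avocados side by side along its y.
- case: Low display case, fixed, 210 mm deep (x) by 660 mm wide (y), open towards the robot; white floor 20 mm above the table. Origin: centre of its underside; x points away from the robot. The avocados lie on its floor in a row along y, about 112 mm apart, about 30 mm nearer the robot than the origin.
- glass_top: Clear level glass sheet with a steel front rail, 660 wide (y), 161 to 175 mm above the table, from 38 mm on the robot's side of its origin (front of the rail) to 105 mm beyond it. It covers the stem half of the avocados: a hand coming straight down would hit it; come in from the robot's side, tool tilted 30 to 45 degrees. Origin: 165 mm above the case's.
- ramekin: Bystander: white ramekin, 60 mm across, 35 mm high, at the left end of the case floor; origin at centre of underside.
- soy_bottle: Bystander: amber soy bottle with red cap, 52 mm across, 110 mm high, at the right end of the case floor; origin at centre of underside.
- spatula: Bystander: spatula lying on the table in front of the case, 200 mm long.
- squeeze_bottle: Bystander: white squeeze bottle, 66 mm across, 150 mm high, left of the robot; origin at centre of underside.
- chopstick_cup: Bystander: white cup of chopsticks, 76 mm across, 170 mm high with the sticks; origin at centre of underside.
- glass_bowl: Bystander: glass bowl, 110 mm across, 55 mm high, right of the tray; origin at centre of underside.
- wood_block: Bystander: wooden block 60 x 110 x 30 mm lying on the table; origin at centre of underside.
Things that resemble listed ones, but are neither listed nor needed, are in the scene too. Leave any blue, pink or turquoise look-alike of the avocado_b alone.

How it is judged:
By the outcome, as a careful person would: the job done as asked, in the order asked, and still so for the second after the job is handed in, with the robot touching nothing.
It also fails if it takes over 72 s, if anything falls off the work surface, if the arm or the gripper's body presses on something with over 40 N, if the wrist force passes 120 N, or if a joint passes its speed limit or range.

## Working session

There is one attempt and no reset: what is moved stays moved. The work goes in short steps, each a Python script; the robot and the scene stay as the last script left them, time stands still between calls to the robot, and variables do not carry over. Pictures are saved under pics/ and viewed, and the job is handed in when it is done.

```bash
ls; mkdir -p pics; python3 - <<'E'
from rig import arm
import cv2,numpy as np
for n in ["side","top","wrist"]:
    c=arm.get_calibration(n); print(n,c)
    im=arm.snapshot(n); cv2.imwrite(f"pics/{n}0.png",im[:,:,::-1])
print(arm.grip_depth,arm.current_t(),arm.current_tool_rot())
E
```

```text
pics
side {'intrinsics': array([[443.77643339,   0.        , 260.61851573],
       [  0.        , 443.77643339, 194.27321821],
       [  0.        ,   0.        ,   1.        ]]), 'k1': -0.09118206599724892, 'cam_to_world': array([[ 0.89254289, -0.30537486,  0.33183336,  0.0491593 ],
       [-0.45093106, -0.61304551,  0.64871903, -0.94116924],
       [ 0.00532647, -0.72864353, -0.68487242,  1.09126695],
       [ 0.        ,  0.        ,  0.        ,  1.        ]])}
top {'intrinsics': array([[377.78941754,   0.        , 256.61915184],
       [  0.        , 377.78941754, 186.26586967],
       [  0.        ,   0.        ,   1.        ]]), 'k1': -0.07315062498144062, 'cam_to_world': array([[-0.01470046, -0.99869519,  0.04890627,  0.43046758],
       [-0.99976392,  0.01546365,  0.01526351, -0.04944838],
       [-0.01599986, -0.04867035, -0.99868674,  1.40724391],
       [ 0.        ,  0.        ,  0.        ,  1.        ]])}
wrist {'intrinsics': array([[338.81559613,   0.        , 259.89607721],
       [  0.        , 338.81559613, 193.21840311],
       [  0.        ,   0.        ,   1.        ]]), 'k1': -0.09310099444227606, 'cam_to_world': array([[ 4.04654469e-01,  8.89305893e-01,  2.13048796e-01,
         1.93297829e-01],
       [ 9.14469654e-01, -3.93491327e-01, -9.43918814e-02,
         5.98798503e-01],
       [-1.10402972e-04,  2.33022755e-01, -9.72471276e-01,
         3.83946492e-01],
       [ 0.00000000e+00,  0.00000000e+00,  0.00000000e+00,
         1.00000000e+00]])}
0.0188 0.15 [[-9.14388231e-01  4.04838206e-01 -4.36731633e-04]
 [ 4.04838434e-01  9.14387889e-01 -7.94607075e-04]
 [ 7.76548133e-05 -9.03385108e-04 -9.99999589e-01]]
```

View pics/top0.png

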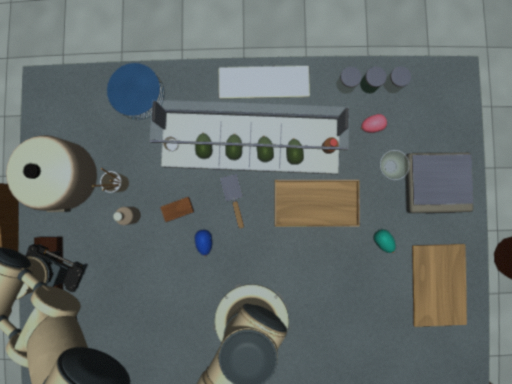

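View pics/side0.png

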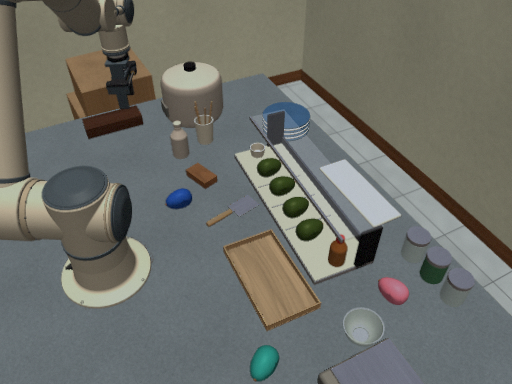

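View pics/wrist0.png

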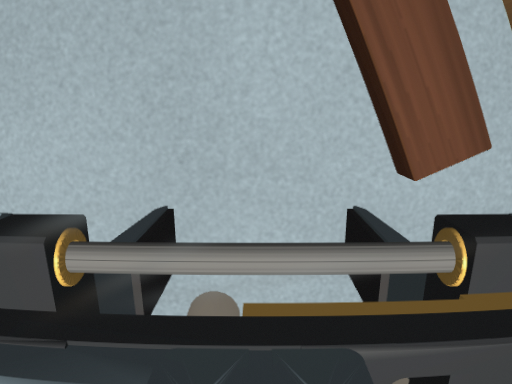

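```bash
cat > h.py <<'E'
import numpy as np,cv2
def ray(c,px):
    K=c['intrinsics'];k=c['k1']
    px=np.atleast_2d(np.asarray(px,float))
    d=cv2.undistortPoints(px.reshape(-1,1,2),K,np.array([k,0,0,0,0.])).reshape(-1,2)
    # model: distorted = u*(1+k r^2), same as OpenCV
    T=c['cam_to_world']
    v=np.c_[d,np.ones(len(d))]@T[:3,:3].T
    return T[:3,3],v
def p2w(c,px,z):
    o,v=ray(c,px); s=(z-o[2])/v[:,2:]
    return o+s*v
def w2p(c,P):
    T=c['cam_to_world'];P=np.atleast_2d(P)
    q=(P-T[:3,3])@T[:3,:3]; s=q[:,:2]/q[:,2:]
    r2=(s**2).sum(1,keepdims=True); s=s*(1+c['k1']*r2)
    K=c['intrinsics'];return s*[K[0,0],K[1,1]]+K[:2,2]
E
python3 - <<'E'
from h import *
from rig import arm
for n,roi in (("top",(140,90,360,240)),("side",(220,110,400,340))):
    im=cv2.imread(f"pics/{n}0.png"); c=arm.get_calibration(n)
    x0,y0,x1,y1=roi
    cr=cv2.resize(im[y0:y1,x0:x1],None,fx=3.4 if n=="top" else 2.6,fy=3.4 if n=="top" else 2.6,interpolation=cv2.INTER_CUBIC)
    cv2.imwrite(f"pics/{n}_crop.png",cr)
    b,g,r=[im[:,:,i].astype(int) for i in range(3)]
    m=((g>b+12)&(g>r+3)&(g<110)).astype(np.uint8)
    N,l,s,ce=cv2.connectedComponentsWithStats(m)
    for i in range(1,N):
        if s[i,4]>60: print(n,s[i],ce[i],p2w(c,ce[i],0.05)[0].round(4))
c=arm.get_calibration("top")
for q in [(275,180),(359,180),(359,227),(275,227)]: print(p2w(c,q,0.028)[0].round(3))
for q in [(162,113),(345,118)]: print(p2w(c,q,0.17)[0].round(3))
for q in [(161,166),(338,172)]: print(p2w(c,q,0.02)[0].round(3))
E
```

```text
top [197 134  13   7  69] [203.         137.55072464] [0.6774 0.1638 0.05  ]
top [228 135  13   8  69] [233.72463768 138.5942029 ] [0.6714 0.0518 0.05  ]
top [259 137  12   7  62] [264.38709677 140.38709677] [ 0.6628 -0.0593  0.05  ]
top [196 145  15  12 161] [202.95652174 150.0310559 ] [0.6316 0.1642 0.05  ]
top [226 146  15  13 167] [232.98802395 151.18562874] [0.6254 0.055  0.05  ]
top [257 147  16  14 180] [264.87777778 152.66111111] [ 0.618  -0.0603  0.05  ]
top [287 148  16  15 208] [294.72596154 154.65384615] [ 0.6091 -0.168   0.05  ]
side [257 158  24  19 332] [268.49096386 166.62048193] [0.6464 0.1645 0.05  ]
side [269 177  26  19 371] [281.36657682 185.21563342] [0.6397 0.0541 0.05  ]
side [282 197  27  21 401] [295.02992519 206.3042394 ] [ 0.63   -0.0583  0.05  ]
side [296 219  27  22 455] [308.78021978 228.86593407] [ 0.6182 -0.1659  0.05  ]
side [420 260  28  24 369] [432.01626016 273.17615176] [ 0.851  -0.4802  0.05  ]
[ 0.52  -0.096  0.028]
[ 0.515 -0.404  0.028]
[ 0.344 -0.399  0.028]
[ 0.349 -0.093  0.028]
[0.742 0.283 0.17 ]
[ 0.713 -0.327  0.17 ]
[0.579 0.326 0.02 ]
[ 0.546 -0.329  0.02 ]
```

View pics/top_crop.png

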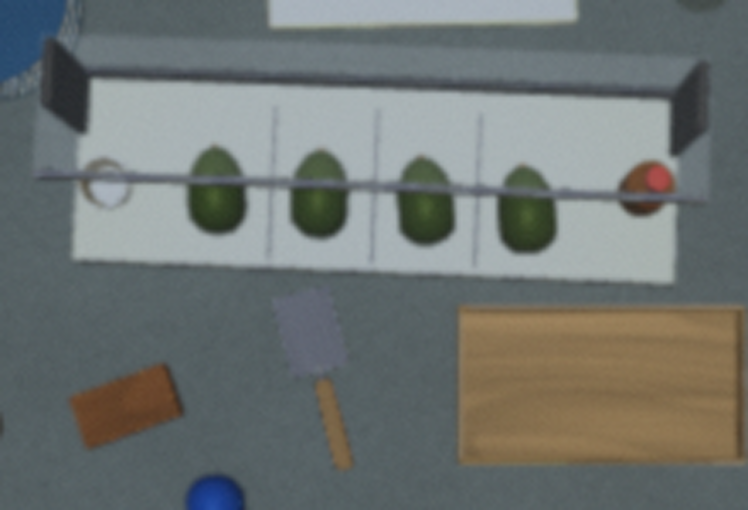

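View pics/side_crop.png

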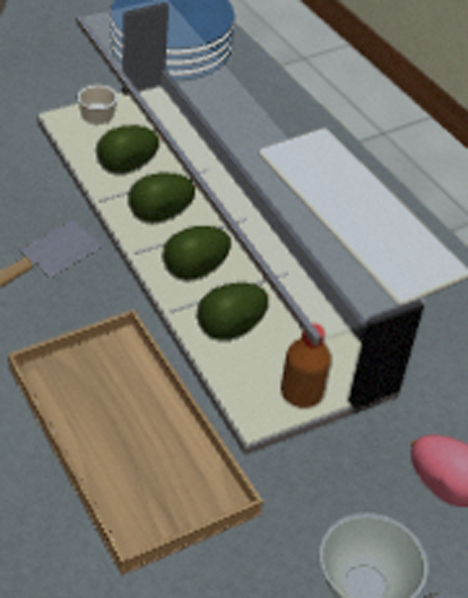

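```bash
cat >> h.py <<'E'
def R(tilt,yaw):
    t,w=np.radians([tilt,yaw]); h=np.array([np.cos(w),np.sin(w),0])
    z=np.sin(t)*h+[0,0,-np.cos(t)]; y=np.array([-h[1],h[0],0])
    return np.c_[np.cross(y,z),y,z]
E
python3 - <<'E'
from h import *
from rig import arm
for tilt in (30,35,40,45):
    r=R(tilt,-2.9)
    print(tilt)
    for p in [(.64,.164,.05),(.61,-.168,.05),(.45,0,.3),(.40,0,.25),(.432,-.15,.035),(.432,-.345,.035),(.432,-.15,.15),(.45,.164,.07),(.45,-.168,.07),(.48,.05,.2)]:
        q=arm.solve_ik(np.array(p)+.0188*r[:,2],r)
        print(p,None if q is None else np.round(q,0))
E
```

```text
30
(0.64, 0.164, 0.05) [ 13.  39. 106. -52.  10. -24.]
(0.61, -0.168, 0.05) None
(0.45, 0, 0.3) [ -10.   -3.  116.    6.   36. -102.]
(0.4, 0, 0.25) [ -13.   -2.  127.   11.   27. -108.]
(0.432, -0.15, 0.035) [-40.  39. 136. 138.  26.  97.]
(0.432, -0.345, 0.035) [-60.  39. 117.  75.  26. 143.]
(0.432, -0.15, 0.15) [-40.  18. 129.  65.  19. 174.]
(0.45, 0.164, 0.07) [ 21.  32. 130. 231.  15.  61.]
(0.45, -0.168, 0.07) [-40.  32. 131. 113.  19. 123.]
(0.48, 0.05, 0.2) [ -0.  12. 123.  -5.  16. -83.]
35
(0.64, 0.164, 0.05) None
(0.61, -0.168, 0.05) [-28.  39. 114. 111.  15. 137.]
(0.45, 0, 0.3) [ -11.   -4.  120.   10.   29. -105.]
(0.4, 0, 0.25) [ -14.   -3.  131.   20.   19. -118.]
(0.432, -0.15, 0.035) [-43.  44. 140. 144.  38.  86.]
(0.432, -0.345, 0.035) [-63.  41. 119.  89.  30. 127.]
(0.432, -0.15, 0.15) [-43.  20. 133.  92.  22. 143.]
(0.45, 0.164, 0.07) [ 23.  35. 133. 216.  25.  78.]
(0.45, -0.168, 0.07) [-43.  35. 134. 128.  28. 104.]
(0.48, 0.05, 0.2) None
40
(0.64, 0.164, 0.05) [ 15.  42. 113. 222.  17.  63.]
(0.61, -0.168, 0.05) [-30.  41. 118. 132.  23. 115.]
(0.45, 0, 0
[... 209 characters left out ...]
2, -0.15, 0.15) [-46.  23. 137. 112.  28. 120.]
(0.45, 0.164, 0.07) [ 25.  40. 137. 210.  37.  87.]
(0.45, -0.168, 0.07) [-46.  40. 138. 136.  39.  92.]
(0.48, 0.05, 0.2) None
45
(0.64, 0.164, 0.05) [ 16.  44. 116. 211.  26.  75.]
(0.61, -0.168, 0.05) [-31.  44. 121. 141.  32. 104.]
(0.45, 0, 0.3) [ -13.   -4.  129.   34.   13. -130.]
(0.4, 0, 0.25) [-17.  -1. 140. 107.  10. 153.]
(0.432, -0.15, 0.035) [-50.  60. 148. 146.  67.  68.]
(0.432, -0.345, 0.035) [-68.  46. 124. 104.  42. 104.]
(0.432, -0.15, 0.15) [-50.  28. 142. 124.  38. 103.]
(0.45, 0.164, 0.07) [ 27.  45. 140. 208.  49.  93.]
(0.45, -0.168, 0.07) [-49.  46. 142. 139.  51.  82.]
(0.48, 0.05, 0.2) [  1.  16. 135. 189.  17.  84.]
```

```bash
python3 - <<'E'
from h import *
from rig import arm
r=R(44,-3)
for p in [(.46,0,.24),(.43,0,.24),(.46,0,.28),(.5,0,.26)]:
    q=arm.solve_ik(np.array(p)+.0188*r[:,2],r); print(p,q)
p=arm.current_ee_pos(); 
arm.move_l([p[0],p[1],.32],feed=.3)
print(arm.current_joint_positions(),arm.current_t())
q=arm.solve_ik(np.array((.46,0,.24))+.0188*r[:,2],r); print(q)
E
```

```text
(0.46, 0, 0.24) [-12.0624994    6.07741983 133.78898849 119.06003948   7.19086155
 144.20215997]
(0.43, 0, 0.24) [-13.94742124   3.57697646 137.09945845 118.54090887   8.63681025
 143.26267067]
(0.46, 0, 0.28) [ -12.0624994    -0.401421    129.32210868   40.37218877    9.7249332
 -136.50873047]
(0.5, 0, 0.26) None
[ 6.06468343e+01  2.37991014e+01  6.79084541e+01  1.48602050e-03
  8.82156238e+01 -5.47297999e+00] 0.65
[-12.0624994    6.07741983 133.78898849 119.06003948   7.19086155
 144.20215997]
```

```bash
python3 - <<'E'
from h import *
from rig import arm
r=R(30,-3)
arm.move_to(np.array((.46,0,.30))+.0188*r[:,2],r)
print(arm.current_joint_positions().round(1),arm.current_t(),arm.current_force())
c=arm.get_calibration("wrist"); np.save("c1.npy",c,allow_pickle=True)
im=arm.snapshot("wrist"); cv2.imwrite("pics/w1.png",im[:,:,::-1])
P=[(.64,.1645,.05),(.635,.054,.05),(.627,-.058,.05),(.615,-.166,.05)]
print(w2p(c,P))
E
```

```text
[ -10.    -1.5  115.5    5.9   36.3 -100.8] 2.8333 [-0.71631057  0.13079805  0.51571345]
[[384.19088628 178.66840243]
 [304.61919207 178.95567308]
 [222.38816478 177.78821382]
 [142.83467183 174.44914103]]
```

View pics/w1.png

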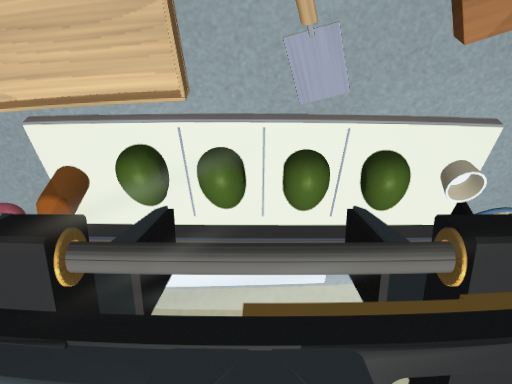

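```bash
cat > fit.py <<'E'
from h import *
from rig import arm
from scipy.optimize import minimize
u=np.linspace(-1,1,41);ph=np.linspace(0,2*np.pi,48)
U,F=np.meshgrid(u,ph)
f=np.sqrt(1-U**2)*(1-.15*U); f/=f.max()
M=np.c_[(47*U).ravel(),np.clip(31*f*np.cos(F),-30,30).ravel(),np.clip(30+33*f*np.sin(F),0,63).ravel()]/1000
views=[(np.load("c1.npy",allow_pickle=True).item(),cv2.imread("pics/w1.png"),1.),(arm.get_calibration("side"),cv2.imread("pics/side0.png"),1.)]
masks=[]
for c,im,_ in views:
    b,g,rr=[im[:,:,i].astype(int) for i in range(3)]
    m=((g>b+8)&(g>=rr)&(g<130)).astype(np.uint8); masks.append(cv2.morphologyEx(m,cv2.MORPH_CLOSE,np.ones((5,5))))
S=4
def cost(p,which,dbg=None):
    w=p[2];Q=M@np.array([[np.cos(w),-np.sin(w),0],[np.sin(w),np.cos(w),0],[0,0,1]]).T+[p[0],p[1],.02]
    t=0
    for k in which:
        c,im,wt=views[k]
        h=cv2.convexHull((w2p(c,Q)*16).astype(np.float32)[:,None]).astype(np.int32)
        a=np.zeros(masks[k].shape,np.uint8)
        big=cv2.resize(a,None,fx=S,fy=S); 
        hh=((h.astype(float)/16+.5)*S*16).astype(np.int32)
        cv2.fillConvexPoly(big,hh,255,shift=4)
        soft=cv2.resize(big,(a.shape[1],a.shape[0]),interpolation=cv2.INTER_AREA)/255.
        x0,y0,ww,hh2=cv2.boundingRect(np.vstack([w2p(c,Q)]).astype(np.float32)[:,None].astype(np.int32))
        sl=(slice(y0-15,y0+hh2+15),slice(x0-12,x0+ww+12))
        d=np.abs(soft[sl]-masks[k][sl]).sum()/soft.sum(); t+=d
    return t
if __name__=="__main__":
    for n,P in zip("dcba"[::-1],[(.645,.1645),(.639,.054),(.629,-.058),(.617,-.166)]):
        for wh in [(0,),(0,1)]:
            s0=np.array([*P,-.05]); sim=np.vstack([s0,s0+[.006,0,0],s0+[0,.006,0],s0+[0,0,.15]])
            r=minimize(cost,s0,args=(wh,),method="Nelder-Mead",options=dict(initial_simplex=sim,xatol=1e-4,fatol=1e-4))
            print(n,wh,r.x[:2].round(4),np.degrees(r.x[2]).round(1),round(r.fun,3))
    c=views[0][0]
    print("case front edge",p2w(c,[(28,123),(499,124)],.02).round(3).tolist())
    print("tray corner",p2w(c,[(186,96)],.028).round(4),"rail",p2w(c,[(200,228),(340,228)],.161).round(3).tolist())
E
python3 fit.py
```

```text
a (0,) [0.6453 0.1639] -1.6 0.049
a (0, 1) [0.6461 0.166 ] -0.4 1.152
b (0,) [0.6393 0.0541] -7.3 0.047
b (0, 1) [0.6395 0.0547] -8.4 1.813
c (0,) [ 0.6289 -0.0578] 8.4 0.052
c (0, 1) [ 0.6296 -0.0583] -1.7 1.679
d (0,) [ 0.6186 -0.1652] 8.9 0.061
d (0, 1) [ 0.6189 -0.1654] 3.2 0.914
case front edge [[0.54, -0.315, 0.02], [0.575, 0.321, 0.02]]
tray corner [[ 0.5145 -0.0896  0.028 ]] rail [[0.602, -0.07, 0.161], [0.61, 0.081, 0.161]]
```

```bash
python3 - <<'E'
from fit import *
im=views[0][1].copy(); X=[(.6453,.1639,-1.6),(.6393,.0541,-7.3),(.6289,-.0578,8.4),(.6186,-.1652,8.9)]
sd=views[1][1].copy()
for im_,k in ((im,0),(sd,1)):
  for x,y,w in X:
    w=np.radians(w);Q=M@np.array([[np.cos(w),-np.sin(w),0],[np.sin(w),np.cos(w),0],[0,0,1]]).T+[x,y,.02]
    h=cv2.convexHull(w2p(views[k][0],Q).astype(np.float32)[:,None])
    cv2.polylines(im_,[np.round(h*16).astype(np.int32)],True,(0,0,255),1,cv2.LINE_AA,4)
a=cv2.resize(im[100:250,80:450],None,fx=2.1,fy=2.1,interpolation=cv2.INTER_CUBIC)
b=cv2.resize(sd[145:250,240:345],None,fx=2.5,fy=2.5,interpolation=cv2.INTER_CUBIC)
o=np.zeros((a.shape[0]+b.shape[0],a.shape[1],3),np.uint8);o[:a.shape[0]]=a;o[a.shape[0]:,:b.shape[1]]=b
print(o.shape);cv2.imwrite("pics/ov.png",o)
c=views[0][0]; print(w2p(c,[(.624,0,.161),(.624,0,.175)]))
E
```

```text
(577, 777, 3)
[[265.99341972 239.04450781]
 [266.17061139 249.1683686 ]]
```

View pics/ov.png

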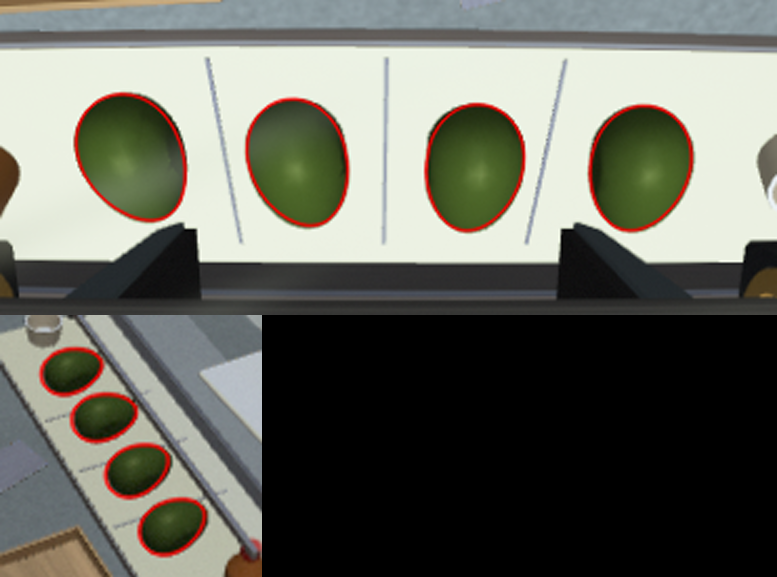

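```bash
cat >> h.py <<'E'
AV={'a':(.6453,.1639,-1.6),'b':(.6393,.0541,-7.3),'c':(.6289,-.0578,8.4),'d':(.6186,-.1652,8.9)}
TILT=44;GD=.0188
def gp(n,back=0.,dz=0.002):
    x,y,w=AV[n]; r=R(TILT,w); h=np.array([np.cos(np.radians(w)),np.sin(np.radians(w)),0])
    m=np.array([x,y,.05+dz])-.004*h
    return m+(GD-back)*r[:,2],r
E
python3 - <<'E'
from h import *
from rig import arm
c=arm.get_calibration("top"); print("rail top",p2w(c,[(250,145),(250,147)],.17).round(3))
def s(p,r):
    q=arm.solve_ik(p,r);return None if q is None else np.round(q,0)
for n in AV:
    print(n,s(*gp(n)),s(*gp(n,.13)))
r=R(44,-2)
for p in [(.44,.164,.2),(.46,.164,.16),(.42,.1,.18)]: print(s(np.array(p)+GD*r[:,2],r))
r=R(44,-1)
for y in (-.15,-.2475,-.345):
  for x,z in ((.43,.035),(.43,.08),(.43,.16)): print(y,s(np.array([x,y,z])+GD*r[:,2],r))
E
```

```text
rail top [[ 0.628 -0.011  0.17 ]
 [ 0.621 -0.011  0.17 ]]
a [ 15.  43. 115. 209.  24.  75.] [ 19.  29. 124. 225.  20.  62.]
b [  3.  43. 120. 197.  27.  83.] [  6.  28. 129. 207.  22.  75.]
c [-22.  43. 121. 137.  31. 106.] [-30.  28. 129. 117.  29. 120.]
d [-35.  43. 117. 114.  32. 118.] [-45.  29. 123.  92.  34. 132.]
[ 27.  16. 133. 246.  21.  47.]
[ 25.  24. 134. 226.  26.  67.]
[ 14.  19. 142. 206.  26.  78.]
-0.15 [-50.  57. 147. 143.  62.  70.]
-0.15 [-50.  45. 145. 137.  51.  80.]
-0.15 [-50.  24. 139. 113.  35. 112.]
-0.2475 [-62.  48. 135. 122.  46.  86.]
-0.2475 [-62.  40. 134. 113.  41.  99.]
-0.2475 [-62.  25. 130.  90.  37. 128.]
-0.345 [-69.  45. 123. 100.  41. 107.]
-0.345 [-69.  39. 122.  91.  40. 118.]
-0.345 [-69.  28. 119.  75.  42. 140.]
```

```bash
cat >> h.py <<'E'
def feel(arm,n):
    p0,r=gp(n,.13); p1,_=gp(n)
    arm.move_to(p0,r); t0=arm.current_t()
    arm.move_l(p1,feed=.16)
    f0=arm.current_force().round(1)
    arm.grip(.04); 
    w=arm.current_width(); f=arm.current_force().round(1)
    arm.grip(.091)
    arm.move_l(p0,feed=.2)
    print(n,"width %.4f"%w,"F before",f0,"F gripped",f,"t",t0,arm.current_t(),arm.current_width())
    return w
E
python3 - <<'E'
from h import *
from rig import arm
r=R(44,-2)
arm.move_to(np.array((.46,.14,.18))+GD*r[:,2],r); print(arm.current_joint_positions().round(0),arm.current_t())
feel(arm,'a')
E
```

```text
[ 20.  20. 134. 225.  22.  64.] 6.2083
a width 0.0595 F before [-0.8 -0.3 -0.1] F gripped [-2.7 -2.   5.2] t 6.6917 9.6917 0.09107866304283958
```

```bash
python3 - <<'E'
from h import *
from rig import arm
feel(arm,'b')
cv2.imwrite("pics/s2.png",arm.snapshot("side")[:,:,::-1])
E
```

```text
b width 0.0534 F before [-0.   0.1  0.1] F gripped [-4.6 -3.7  9.1] t 10.175 13.325 0.09098601893329944
```

View pics/s2.png

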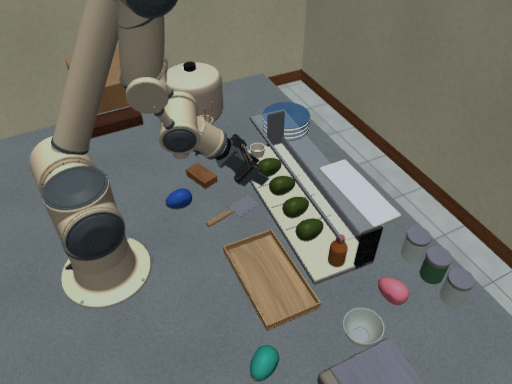

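```bash
python3 - <<'E'
from h import *
from rig import arm
p,r=gp('c',.13); arm.move_l(p,r,feed=.07); print(arm.current_t())
feel(arm,'c')
p,r=gp('d',.13); arm.move_l(p,r,feed=.1); print(arm.current_t())
feel(arm,'d')
c=arm.get_calibration("wrist"); np.save("c2.npy",c,allow_pickle=True)
cv2.imwrite("pics/w2.png",arm.snapshot("wrist")[:,:,::-1])
cv2.imwrite("pics/s3.png",arm.snapshot("side")[:,:,::-1])
E
```

```text
15.45
c width 0.0599 F before [-0.7 -0.4  0.1] F gripped [-2.5 -3.7  6.5] t 15.7 18.7 0.09103747343579638
19.9333
d width 0.0543 F before [-0.   0.1 -0.1] F gripped [-1.1 -4.3  8.3] t 20.1833 23.325 0.09124814129904027
```

View pics/w2.png

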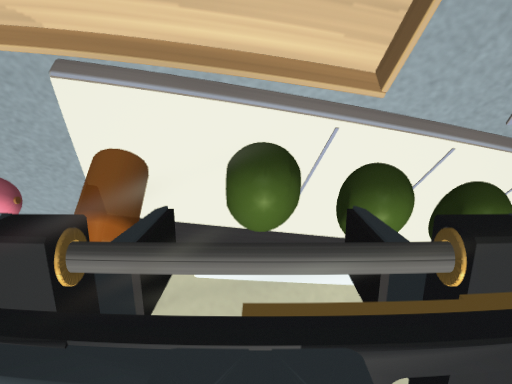

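View pics/s3.png

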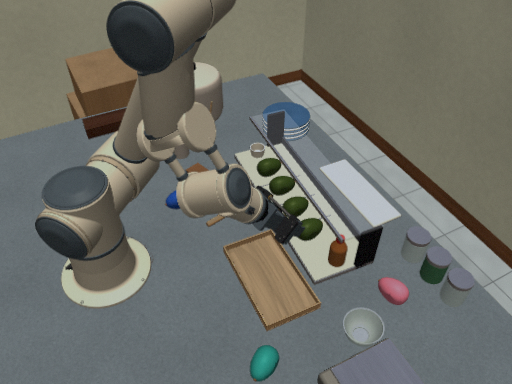

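```bash
cat >> h.py <<'E'
def pick(arm,n):
    p0,r=gp(n,.13); p1,_=gp(n)
    arm.move_l(p1,feed=.16); arm.grip(.04); print("w",arm.current_width())
    h=np.array([r[0,2],r[1,2],0]);h/=np.linalg.norm(h)
    a=p1+[0,0,.025]; arm.move_l(a,feed=.12)
    b=a-.13*h; arm.move_l(b,feed=.18)
    print("out",arm.current_t(),arm.current_width(),arm.current_force().round(1))
def place(arm,x,y,yaw=-1.,via=.13):
    r=R(TILT,yaw); g=np.array([x-.004,y,.037])+GD*r[:,2]
    arm.move_l(g+[0,0,.075],r,feed=.1)
    arm.move_l(g+[0,0,.006],feed=.1)
    arm.sleep(.1); f0=arm.current_force()
    for k in range(11):
        arm.move_l(g+[0,0,.006-.001*(k+1)],feed=.03)
        f=arm.current_force()
        if f[2]-f0[2]>2.5: break
    print("contact step",k,f0.round(1),f.round(1),"w",arm.current_width(),arm.current_t())
    arm.grip(.076)
    arm.move_l(arm.current_ee_pos()-.13*r[:,2],feed=.18)
    print("done",arm.current_t())
E
python3 - <<'E'
from h import *
from rig import arm
pick(arm,'d')
cv2.imwrite("pics/s4.png",arm.snapshot("side")[:,:,::-1])
r=R(TILT,-1)
for y in(-.315,-.185):
  for dz in (.075,0,-.005):print(arm.solve_ik(np.array([.426,y,.037+dz])+GD*r[:,2],r).round())
E
```

```text
w 0.05317819135622087
out 26.2833 0.05335340542571582 [ 0.6 -1.  -2.5]
[-67.  34. 125.  90.  40. 122.]
[-67.  46. 127. 106.  41. 101.]
[-67.  46. 127. 107.  42. 100.]
[-56.  35. 140. 120.  41.  96.]
[-56.  53. 143. 136.  54.  74.]
[-56.  54. 143. 136.  55.  73.]
```

View pics/s4.png

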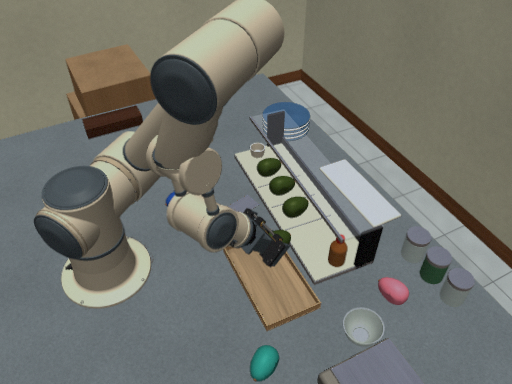

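```bash
python3 - <<'E'
from h import *
from rig import arm
place(arm,.43,-.315)
cv2.imwrite("pics/s5.png",arm.snapshot("side")[:,:,::-1])
E
```

```text
contact step 5 [ 0.1  0.1 -2. ] [-1.6 -0.   7.4] w 0.05331580914874358 30.4083
done 31.825
```

View pics/s5.png

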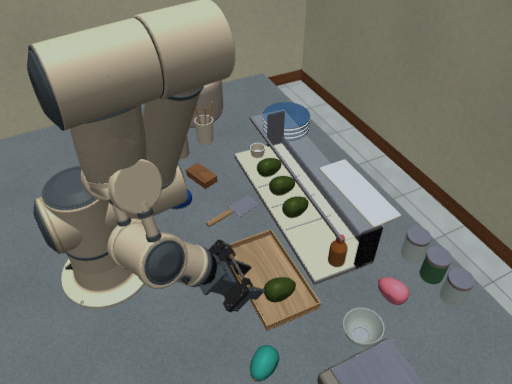

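```bash
python3 - <<'E'
from h import *
from rig import arm
arm.grip(.091)
p,r=gp('b',.13); arm.move_l(p,r,feed=.14)
print(arm.current_joint_positions().round(),arm.current_t())
pick(arm,'b')
cv2.imwrite("pics/s6.png",arm.snapshot("side")[:,:,::-1])
E
```

```text
[  6.  28. 129. 207.  22.  75.] 35.5583
w 0.0534444765278372
out 38.425 0.05300147987311092 [ 0.9  0.5 -3.2]
```

View pics/s6.png

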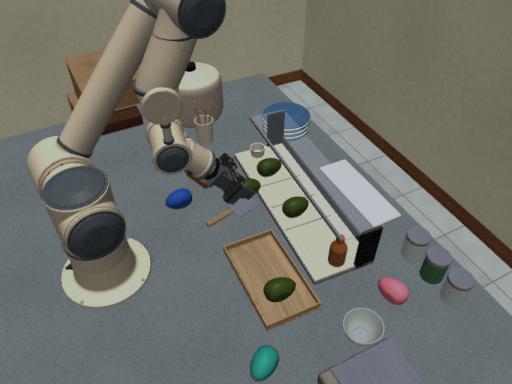

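```bash
python3 - <<'E'
from h import *
from rig import arm
place(arm,.43,-.185)
cv2.imwrite("pics/s7.png",arm.snapshot("side")[:,:,::-1])
cv2.imwrite("pics/t7.png",arm.snapshot("top")[:,:,::-1])
E
```

```text
contact step 5 [ 0.2  1.  -2.1] [-4.5 -1.7  9.9] w 0.053236366000219325 43.7583
done 45.175
```

View pics/s7.png

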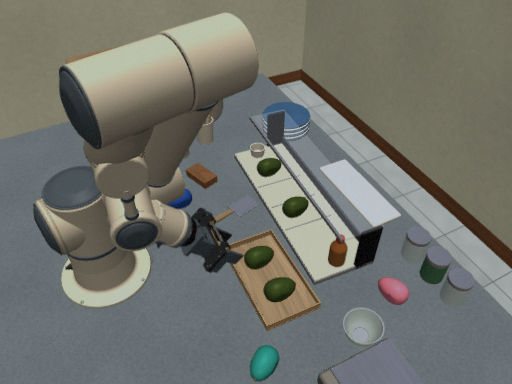

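View pics/t7.png

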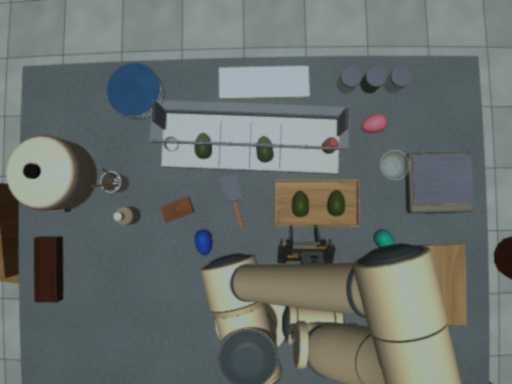

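```bash
python3 - <<'E'
from rig import arm
print(arm.current_force().round(2),arm.current_ee_pos().round(3),arm.current_t()); arm.sign_off()
E
```

```text
[-0.01  0.17  0.59] [ 0.349 -0.184  0.117] 45.275
the job is handed in; nothing more can be done
```

I squeezed all four avocados, laid the two ripe ones in the wooden tray, and handed the job in at 45.3 s. I labelled them a to d from left to right as seen from the robot.

| Avocado | Width when squeezed (mm) | Result |
|---|---|---|
| a | 59.5 | unripe, left in the case |
| b | 53.4 | ripe, moved to the tray |
| c | 59.9 | unripe, left in the case |
| d | 54.3 (53.2 when gripped again) | ripe, moved to the tray |

- **Placing:** I lowered b and d in 1 mm steps until I felt contact. The tool force peaked at about 10 N, and I only opened the fingers after that.
- **Last pictures:** the side and top views show two avocados in the tray, apart from each other. The two unripe ones are where they were in the case, and the bystanders in view, the blue look-alike and the glass top look unmoved. The arm partly hides the turquoise look-alike in the top view, but in the side view it is in place.
- **At hand-in:** the gripper was clear of everything, with a tool force reading of about 0.6 N.
- **One disagreement:** combining the side camera with the wrist camera gave poor fits for the avocados' angles. I used the wrist-camera fit alone, and its outlines matched the avocados in both pictures.

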